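# Set up a tea infuser cup on its slate at the chef's counter

## Task

Set up a tea service on the dark slate mat, one piece after another: first lay the small wooden board flat in the middle of the slate, lengthwise along it; then stand the tall white cup on the ring marked in the middle of the board; then hang the steel strainer in the cup, with its rim resting on the cup's rim; and last put the knobbed lid squarely on the strainer's collar. Leave the bowl, the low teacup, the bottle and the jar where they stand, and let go of everything at the end.

Things in the scene. Friction and masses are not known exactly. Their poses are not given: they have to be found in the camera images.
- slate_top (a point): Dark grey rectangular slate mat, 180 x 120 x 8 mm thick, fixed on the counter. This point is the centre of its upper face, 8 mm above the counter; its y axis runs along the long side (180 mm), x along the short side, z up. It may change places with the round plate.
- board_mid (a point): Loose light wooden board, 130 x 66 x 14 mm thick, lying flat, 90 g, flat on top with a thin dark ring (62 mm across) marked in its middle. Point: its centre, 7 mm above its underside; x along the 130 mm, y along the 66 mm, z up. To lie along the slate its x axis must run along the slate's y axis, either way round.
- cup_mid (a point): Loose tall white ceramic cup without handle, round, 64 mm across outside (60 mm at the foot) and 75 mm tall, wall 4 mm so that its mouth is 56 mm across, standing upright, about 200 g. This point is on its axis, half-way up (37.5 mm above its underside); z up.
- strainer_mid (a point): Loose steel tea strainer, upright, 70 mm tall, 80 g: tapering basket (34 mm across at the bottom, 45 at its top, 45 tall), on it a flat rim 72 mm across (45 to 48 mm up), on that an open round collar to grip, 52 mm across outside, 46 inside (48 to 70 mm up). Point: on its axis, 35 mm above the bottom; z up. Hung in the cup, this point is 27.5 mm above the cup's point.
- lid_mid (a point): Loose white ceramic lid, 31 mm tall, 60 g: round plug 32 mm across, 6 tall, on it a disc 62 mm across, 5 thick, on that a round knob to grip, 22 mm across (11 to 31 mm up). It stands on its plug. Point: on its axis, 15.5 mm above the bottom; z up. On the strainer, the plug is inside the collar, the disc on the collar's edge and this point 44.5 mm above the strainer's point.
- plate: Bystander: flat round glazed plate, brown with a grey-green middle, 150 mm across, 13 mm high, fixed on the counter; not used. Origin: centre of its underside.
- bowl_mid (a point): Bystander, loose: grey-green round bowl, 100 mm across, 45 mm tall. This point is on its axis, half-way up. It may change places with the wooden board.
- teacup_mid (a point): Bystander, loose: low white teacup without handle, 72 mm across, 45 mm tall (lower and wider than the tall cup). This point is on its axis, half-way up.
- bottle_mid (a point): Bystander, loose: amber glass bottle with a black cap, 52 mm across, 140 mm tall. This point is on its axis, half-way up.
- jar_mid (a point): Bystander, loose: glass jar with a steel cap, 58 mm across, 80 mm tall. This point is on its axis, half-way up.
Mind the look-alikes: they are no part of the job. What is shaped like the part that bears strainer_mid but red is not meant. What is shaped like the part that bears cup_mid but blue is not meant.

How it is judged:
On the way, in this order (a step that is already met when the one before it is completed fails the run):
1. the board lies flat in the middle of the slate, lengthwise, released (horizontal distance between board_mid and slate_top below 0.02 m and angle between the x axis of board_mid and the y axis of slate_top, either way round below 0.21 rad and angle between board_mid's own z axis and vertical below 0.06 rad and z of board_mid in the frame of slate_top between 0.004 and 0.01 m and contact force between board and the fingers below 0.3 N), for 0.2 s.
2. the tall cup stands upright in the middle of the board, released (horizontal distance between board_mid and slate_top below 0.02 m and angle between the x axis of board_mid and the y axis of slate_top, either way round below 0.21 rad and angle between each of board_mid, cup_mid's own z axis and vertical below 0.06 rad and z of board_mid in the frame of slate_top between 0.004 and 0.01 m and horizontal distance between cup_mid and board_mid below 0.015 m and z of cup_mid in the frame of board_mid between 0.0415 and 0.0475 m and contact force between cup and the fingers below 0.3 N), for 0.2 s.
3. the strainer hangs in the cup, released (horizontal distance between board_mid and slate_top below 0.02 m and angle between the x axis of board_mid and the y axis of slate_top, either way round below 0.21 rad and angle between each of board_mid, cup_mid's own z axis and vertical below 0.06 rad and z of board_mid in the frame of slate_top between 0.004 and 0.01 m and horizontal distance between cup_mid and board_mid below 0.015 m and z of cup_mid in the frame of board_mid between 0.0415 and 0.0475 m and horizontal distance between strainer_mid and cup_mid below 0.009 m and angle between strainer_mid's own z axis and vertical below 0.08 rad and z of strainer_mid in the frame of cup_mid between 0.0245 and 0.0305 m and contact force between strainer and the fingers below 0.3 N), for 0.2 s.
At the end, for the whole second after the job is handed in: Board flat on the slate (centres within 20 mm, lengthwise within 12 deg); tall cup upright within 15 mm of the board's middle; strainer level on the cup's rim (height within 3 mm, axes 9 mm); lid level on the collar, plug inside (3 mm, 11 mm); all released and at rest (horizontal distance between board_mid and slate_top below 0.02 m and angle between the x axis of board_mid and the y axis of slate_top, either way round below 0.21 rad and angle between each of board_mid, cup_mid's own z axis and vertical below 0.06 rad and z of board_mid in the frame of slate_top between 0.004 and 0.01 m and horizontal distance between cup_mid and board_mid below 0.015 m and z of cup_mid in the frame of board_mid between 0.0415 and 0.0475 m and horizontal distance between strainer_mid and cup_mid below 0.009 m and angle between each of strainer_mid, lid_mid's own z axis and vertical below 0.08 rad and z of strainer_mid in the frame of cup_mid between 0.0245 and 0.0305 m and horizontal distance between lid_mid and strainer_mid below 0.011 m and z of lid_mid in the frame of strainer_mid between 0.0415 and 0.0475 m and linear speed of each of board, cup, strainer, lid below 0.02 m/s); the robot touches nothing.
It fails at once if the bowl is shifted by more than 30 mm or tipped over (distance of bowl_mid from where it was at the start of the episode above 0.03 m or angle between bowl_mid's own z axis and vertical above 0.5 rad).
It fails at once if the teacup is shifted by more than 30 mm or tipped over (distance of teacup_mid from where it was at the start of the episode above 0.03 m or angle between teacup_mid's own z axis and vertical above 0.5 rad).
It fails at once if the bottle is shifted by more than 30 mm or tipped over (distance of bottle_mid from where it was at the start of the episode above 0.03 m or angle between bottle_mid's own z axis and vertical above 0.5 rad).
It fails at once if the jar is shifted by more than 30 mm or tipped over (distance of jar_mid from where it was at the start of the episode above 0.03 m or angle between jar_mid's own z axis and vertical above 0.5 rad).
It also fails if it takes over 122 s, if anything falls off the work surface, if the arm or the gripper's body presses on something with over 40 N, if the wrist force passes 120 N, or if a joint passes its speed limit or range.

## Robot

A 7-joint arm with a two-finger parallel gripper is mounted at the origin on the work surface. World frame = base frame: x ahead of the robot, y to its left, z up, the work surface at z = 0. Lengths are in m, angles in rad, forces in N, time in s.
With the tool pointing down it reaches from about 0.35 to 0.9 m from the base axis. Payload 8.1 kg.
Tool frame: the origin (TCP) lies at the very end of the fingers, on their centre line; the grasp point (between the pads) lies 19 mm behind it (grasp_offset is the distance from the TCP to the grasp point, in m); z points along the fingers, y is the line along which they close (so a half turn about z gives the same grasp; the last joint's range is limited). The gripper opens to 92 mm and grips with 3 to 60 N. Pads are 19 mm wide; open, the fingers measure 130 mm over their backs; the gripper's body (75 mm by 190 mm) begins 47 mm behind the grasp point.
Start: joints at [1.167, 0.434, 0.025, 1.573, -0.012, 1.134, -0.075], TCP at [0.185, -0.597, 0.227] pointing down, gripper open.
Joint ranges: [-2.62, 2.62], [-0.44, 2.09], [-1.27, 1.32], [0.08, 2.57], [-1.32, 4.46], [0.12, 2], [-2.74, 2.74]. Speed limits (rad/s): [2.22, 2.22, 3.01, 3.01, 3.14, 3.14, 3.14].

## Interface

Orientations are given as a rotation vector (axis times angle).
In Python, from cell import observe, get_image, camera_params, sign_off, silhouettes, grasp_offset gives the robot as it stands. The module is installed in compiled form; this text tells all that it offers.
- The arm moves only by the tool jog_arm, never from a script. Its argument "motion" is a list that holds one entry, the list of rows, each a list of 7 numbers: the shift along the tool's x, y, z in m, then the turn, a rotation vector about the tool's x, y, z in rad, then the closure, from -1 (fully open) to 1 (shut), so that 0 is half open. In form: [[[dx, dy, dz, wx, wy, wz, hand], ...]]. A call has 1 to 10 rows; each row is the pose to reach, as a shift and turn from the pose commanded when the call began, along the tool's axes at that moment; what a row does not reach only later rows make up. A row lasts 1/12 s, in which the tool goes at most 41.7 mm and 7.16 degrees, less where a joint would pass 70% of its speed; a pose out of reach is approached as far as the arm can. A call with a gripper value outside its range is refused whole. The fingers move at their own pace and stop on an object; "force" is the grip in N (left out, the last holds). Time passes only in rows, so rows that repeat a pose let the fingers close. It gives the time, the measured TCP pose, the force, the opening and the grip force at its end, in the units of the state.
- observe(): the state, without advancing time (a new reading comes with each control period).
- get_image(name): name is "side" or "top" or "wrist"; returns the picture (420x560x3 uint8, red, green, blue); there is no depth.
- camera_params(name): a dict with "vertical_fov" (degrees; the focal length in pixels is half the picture's height over the tangent of half this angle, whatever the lens; pixels are square), "cx", "cy" (the principal point, pixels), "T" (4x4, takes a point from camera to world coordinates). Camera axes: x right, y down, z forward; pixel columns grow to the right and rows downward; lengths in m; the calibration is good to about 2 mm. A picture is of the moment at which its call begins: read the wrist's pose just before it. camera_params takes no time and is no camera call; for the wrist camera it gives the pose at the moment of the call.
- sign_off(): hands the job in; it is judged then, once.
Trained networks look in the newest picture that a camera, given by its name, has taken for a name from the list of things; names that differ only in an ending like _2 or _b are one class to them, and where a whole thing is asked for, a point or a joint stands for the part that bears it (a point fixed in the world has none). Each returns a list of dicts, best first, with "p" (0 to 1); they miss things now and then, are a little off and sometimes report something else, mostly with a low value. They report only what shows in the picture. A call takes as long as a camera call. They do not tell look-alikes from the thing itself.
- silhouettes(query, camera): "mask" (420x560 bool, what is visible of it) and "pixel" ([column, row] in pixels, amid what is visible of it).
The state is a dict: "clock": time; "joints": joint angles; "dq": joint speeds; "joint_efforts": joint torques, N m; "position": TCP position; "ee_rot": TCP orientation; "force": force on the tool from outside, world axes, zero at the start; "ft_torque": the same for the moment, N m; "width": opening from 0.0 (shut) to 1.0 (fully open); "gripper_force": force on a finger pad.
Only numpy, scipy, OpenCV 4.12 (cv2) and the standard library are available. Lean on these libraries where they do the work, as an engineer would, in place of code of your own. Each camera call takes 0.05 s, during which the arm holds its last target. There are 200 camera calls.

## Working session

There is one attempt and no reset: what is moved stays moved. The work goes in short steps, Python scripts to look and compute and a tool call to move; the robot and the scene stay as the last step left them, time stands still between calls to the robot, and variables do not carry over. Pictures are saved under pics/ and viewed, at most 14 in all, crops included, and the job is handed in when it is done.

Besides the shell and the picture viewer there is one more tool, called by a JSON object that holds its "name" and its "arguments". jog_arm: Moves the arm, as the interface text tells. Its arguments: {"type":"object","properties":{"motion":{"type":"array"},"force":{"type":"number"}},"required":["motion"]}

```bash
mkdir -p pics; python3 - <<'E'
from cell import *
import cv2,numpy as np
print(observe(),grasp_offset if not callable(grasp_offset) else grasp_offset())
for n in ["top","side"]:
    im=get_image(n);cv2.imwrite(f"pics/{n}0.png",im[:,:,::-1]);print(n,camera_params(n))
E
```

```text
{'clock': 0.0, 'joints': array([ 1.1673953 ,  0.43519319,  0.02499068,  1.57406105, -0.01163488,
        1.1339665 , -0.07509432]), 'dq': array([-0.00072929,  0.00139473, -0.00182625,  0.00136004, -0.0011055 ,
       -0.00115812, -0.00046717]), 'joint_efforts': array([ 1.86743625e-05, -6.67851663e+01,  9.84855630e-01, -3.14455962e+01,
       -6.07184717e-02,  4.30668646e-02,  1.61295757e-04]), 'position': array([ 0.18498504, -0.59649426,  0.2259776 ]), 'ee_rot': array([-3.10472099e+00, -4.70354438e-01,  5.20133903e-04]), 'force': array([ 0.04410487, -0.17863955,  1.27262272]), 'ft_torque': array([ 0.04356338,  0.01724327, -0.00702942]), 'gripper_force': 0.0, 'width': 0.9996305699993329} 0.0188
top {'vertical_fov': 43.7593536185314, 'cx': 284.1540558007344, 'cy': 209.60910088783106, 'T': array([[-0.01240996, -0.99140509,  0.13023798,  0.35351346],
       [-0.99961806,  0.00908408, -0.02610001, -0.00682059],
       [ 0.02469259, -0.13051214, -0.99113917,  1.33273121],
       [ 0.        ,  0.        ,  0.        ,  1.        ]])}
side {'vertical_fov': 56.14921542454952, 'cx': 284.5065752207181, 'cy': 208.40135351435617, 'T': array([[-0.78920384, -0.40600435,  0.46077952, -0.00426471],
       [-0.61374228,  0.49471209, -0.61528885,  0.65286638],
       [ 0.02185675, -0.76838819, -0.63961071,  0.77763685],
       [ 0.        ,  0.        ,  0.        ,  1.        ]])}
```

View pics/top0.png

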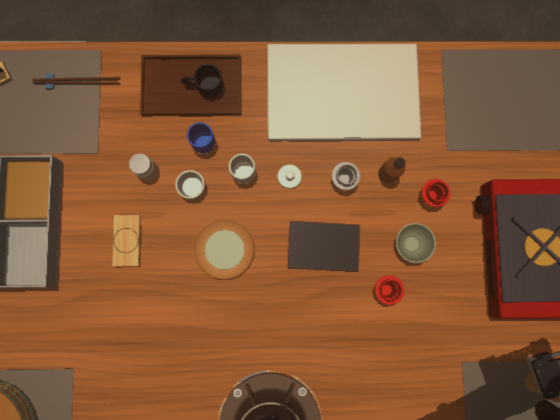

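View pics/side0.png

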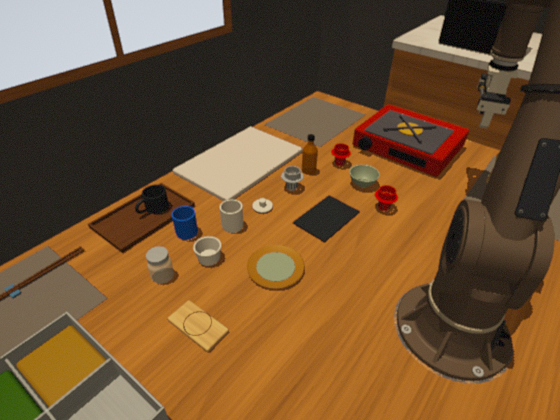

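The top view shows these, by pixel:
- **White cups:** the tall white cup at (242,168), the low teacup at (190,185) and a blue tall cup at (201,137). The cup meant is the white tall one at (242,168), since blue is excluded and the teacup is low and wide.
- **Strainers:** steel at (345,177), red at (435,193) and (389,290). The steel one is meant.
- **Other parts:** lid (289,176), board (126,240), slate (324,246).
- **Not used:** plate (225,250), bowl (415,243), bottle (394,170), jar (141,165).

Next I fit the models to the masks in both cameras and take a confirming crop.

```bash
cat > h.py <<'E'
from cell import *
import cv2,numpy as np
from scipy.optimize import minimize
def proj(P,c):
    T=c["T"];q=(np.asarray(P)-T[:3,3])@T[:3,:3]
    f=210/np.tan(np.radians(c["vertical_fov"])/2)
    return np.c_[f*q[:,0]/q[:,2]+c["cx"],f*q[:,1]/q[:,2]+c["cy"]]
def ray(px,c,z):
    T=c["T"];f=210/np.tan(np.radians(c["vertical_fov"])/2)
    d=T[:3,:3]@np.array([(px[0]-c["cx"])/f,(px[1]-c["cy"])/f,1]);o=T[:3,3]
    return o+d*(z-o[2])/d[2]
a=np.linspace(0,2*np.pi,48,endpoint=False)
def rings(L): return np.vstack([np.c_[r*np.cos(a),r*np.sin(a),0*a+z] for r,z in L])
def box(lx,ly,z0,z1): return np.array([[sx*lx/2,sy*ly/2,z] for sx in(-1,1) for sy in(-1,1) for z in(z0,z1)])
M=dict(cup_mid=[rings([(.030,0),(.032,.01),(.032,.075)])],
 strainer_mid=[rings([(.017,0),(.0225,.045)]),rings([(.036,.045),(.036,.048)]),rings([(.026,.048),(.026,.07)])],
 lid_mid=[rings([(.016,0),(.016,.006)]),rings([(.031,.006),(.031,.011)]),rings([(.011,.011),(.011,.031)])],
 board_mid=[box(.13,.066,0,.014)],slate_top=[box(.12,.18,0,.008)])
def place(p,V): 
    c,s=np.cos(p[2]),np.sin(p[2]);return np.c_[V[:,0]*c-V[:,1]*s+p[0],V[:,0]*s+V[:,1]*c+p[1],V[:,2]+(p[3] if len(p)>3 else 0)]
def render(name,p,c,S=4):
    im=np.zeros((420*S,560*S),np.uint8)
    for V in M[name]:
        h=cv2.convexHull(((proj(place(p,V),c)+.5)*S-.5).round().astype(np.int32));cv2.fillPoly(im,[h],255)
    return cv2.resize(im,(560,420),interpolation=cv2.INTER_AREA)/255.
def fit(name,masks,p0,yaw=False,z=0):
    """masks: {cam: (mask, params)}; p=[x,y,yaw]"""
    def cost(v):
        p=[v[0],v[1],v[2]*10 if yaw else 0,z];s=0
        for m,c in masks:
            r=render(name,p,c);s+=1-np.minimum(r,m).sum()/np.maximum(r,m).sum()
        return s/len(masks)
    x0=np.array([p0[0],p0[1],(p0[2] if yaw else 0)/10]);sim=np.vstack([x0,x0+[.012,0,0],x0+[0,.012,0],x0+[0,0,.02]]) 
    if not yaw: sim=sim[:3,:2];x0=x0[:2]
    r=minimize(cost,x0,method="Nelder-Mead",options=dict(initial_simplex=sim,xatol=1e-4,fatol=1e-4))
    v=r.x; return np.round([v[0],v[1]]+([v[2]*10] if yaw else []),4),round(r.fun,3)
E
python3 - <<'E'
from h import *
ims={n:get_image(n) for n in["top","side"]};C={n:camera_params(n) for n in ims}
want={"cup_mid":((242,168),(232,216),.04,0),"strainer_mid":((345,177),(292,180),.04,0),"lid_mid":((289,176),(262,206),.01,0),"board_mid":((126,240),(198,325),.01,0),"slate_top":((324,246),(327,218),.008,0)}
for n,(tp,sp,z,yaw) in want.items():
    ms=[]
    for cam,px in(("top",tp),("side",sp)):
        if n=="slate_top":
            im=ims[cam].astype(int);k=((im.max(2)<75)&(im.max(2)-im.min(2)<25)).astype(np.uint8)
            l=cv2.connectedComponents(k)[1];m=l==l[px[1],px[0]];px2=px
        else:
            r=[s for s in silhouettes(n,cam) if np.hypot(*(np.array(s["pixel"])-px))<25]
            if not r: print("miss",n,cam);continue
            m=r[0]["mask"];px2=r[0]["pixel"]
        print(n,cam,np.round(px2),m.sum());ms.append((m.astype(float),C[cam]))
    p0=ray(tp,C["top"],z);b=n[0]=="b" or n=="slate_top"
    p0[2]=0
    print(n,p0[:2].round(3),fit(n,ms,p0,b),[ (fit(n,[k],p0,b)) for k in ms])
for n,px in dict(bowl=(415,243),teacup=(190,185),bottle=(394,170),jar=(141,165),blue=(201,137),red1=(435,193),red2=(389,290),plate=(225,250)).items(): print(n,ray(px,C["top"],.03)[:2].round(3))
a=cv2.resize(ims["top"][120:310,110:460],None,fx=2.2,fy=2.2,interpolation=3);cv2.imwrite("pics/crop1.png",a[:,:,::-1])
E
```

```text
cup_mid top [240. 167.] 635
cup_mid side [233. 216.] 675
cup_mid [0.63  0.064] (array([0.6276, 0.0625]), np.float64(0.066)) [(array([0.6282, 0.0627]), np.float64(0.039)), (array([0.6245, 0.065 ]), np.float64(0.059))]
strainer_mid top [346. 176.] 607
strainer_mid side [294. 176.] 381
strainer_mid [ 0.605 -0.195] (array([ 0.6071, -0.1963]), np.float64(0.072)) [(array([ 0.6076, -0.1966]), np.float64(0.069)), (array([ 0.6058, -0.195 ]), np.float64(0.061))]
lid_mid top [292. 176.] 438
lid_mid side [260. 205.] 205
lid_mid [ 0.614 -0.055] (array([ 0.6156, -0.0558]), np.float64(0.115)) [(array([ 0.6152, -0.0566]), np.float64(0.058)), (array([ 0.6146, -0.0533]), np.float64(0.145))]
board_mid top [128. 238.] 1393
board_mid side [197. 328.] 1662
board_mid [0.454 0.357] (array([ 0.4527,  0.3575, -0.0093]), np.float64(0.059)) [(array([0.4535, 0.3561, 0.0266]), np.float64(0.05)), (array([0.4519, 0.3584, 0.0034]), np.float64(0.037))]
slate_top top [324 246] 1766
slate_top side [327 218] 1486
slate_top [ 0.434 -0.142] (array([ 0.4316, -0.1428, -0.0338]), np.float64(0.303)) [(array([ 0.4307, -0.141 , -0.0472]), np.float64(0.477)), (array([ 0.433 , -0.1438, -0.0622]), np.float64(0.128))]
bowl [ 0.437 -0.368]
teacup [0.589 0.195]
bottle [ 0.624 -0.323]
jar [0.642 0.319]
blue [0.713 0.169]
red1 [ 0.564 -0.425]
red2 [ 0.322 -0.298]
plate [0.425 0.107]
```

View pics/crop1.png

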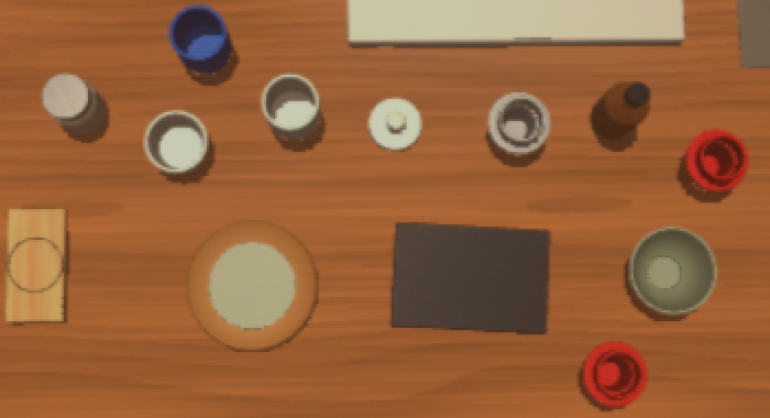

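The crop confirms the choice: white tall cup, steel strainer and knobbed lid are distinct from the blue and red ones. The slate corners average to px (324,246), so its centre is (0.434,-0.142) with yaw about -0.06. I start towards the board.

```bash
cat > d.py <<'E'
import sys,numpy as np
from scipy.spatial.transform import Rotation as R
from cell import observe
def delta(x,y,z,H):
    o=observe();R0=R.from_rotvec(o["ee_rot"]);c,s=np.cos(H),np.sin(H)
    R1=R.from_matrix(np.array([[c,s,0],[s,-c,0],[0,0,-1.]]))
    t=R0.inv().apply(np.array([x,y,z])-o["position"]);w=(R0.inv()*R1).as_rotvec()
    print("t",o["clock"].__round__(2),"pos",o["position"].round(4),"delta",t.round(4),w.round(3),"w",round(o["width"],3),"gf",round(o["gripper_force"],1))
if __name__=="__main__": delta(*map(float,sys.argv[1:5]))
E
```

{"name": "jog_arm", "arguments": {"motion": [[[0.41, -0.37, -0.02, 0, 0, -1.2, -1], [0.41, -0.37, -0.02, 0, 0, -1.2, -1], [0.41, -0.37, -0.02, 0, 0, -1.2, -1], [0.41, -0.37, -0.02, 0, 0, -1.2, -1], [0.41, -0.37, -0.02, 0, 0, -1.2, -1], [0.41, -0.37, -0.02, 0, 0, -1.2, -1], [0.41, -0.37, -0.02, 0, 0, -1.2, -1], [0.41, -0.37, -0.02, 0, 0, -1.2, -1], [0.41, -0.37, -0.02, 0, 0, -1.2, -1], [0.41, -0.37, -0.02, 0, 0, -1.2, -1]]], "force": 30}}

```text
clock: 1.43
position: [0.3984, -0.2372, 0.2423]
ee_rot: [2.29, 2.149, -0.0]
force: [0.6, -1.1, -0.1]
width: 1.001
gripper_force: 0.0
```

```bash
python3 d.py 0.453 0.33 0.2 3.14
```

```text
t 1.43 pos [ 0.3984 -0.2372  0.2423] delta [0.5695 0.0185 0.0419] [-0.000e+00  1.000e-03 -1.633e+00] w 1.001 gf 0.0
```

{"name": "jog_arm", "arguments": {"motion": [[[0.57, 0.02, 0.04, 0, 0, -1.63, -1], [0.57, 0.02, 0.04, 0, 0, -1.63, -1], [0.57, 0.02, 0.04, 0, 0, -1.63, -1], [0.57, 0.02, 0.04, 0, 0, -1.63, -1], [0.57, 0.02, 0.04, 0, 0, -1.63, -1], [0.57, 0.02, 0.04, 0, 0, -1.63, -1], [0.57, 0.02, 0.04, 0, 0, -1.63, -1], [0.57, 0.02, 0.04, 0, 0, -1.63, -1], [0.57, 0.02, 0.04, 0, 0, -1.63, -1], [0.57, 0.02, 0.04, 0, 0, -1.63, -1]]]}}

```text
clock: 2.27
position: [0.4414, 0.1763, 0.2129]
ee_rot: [0.602, 3.082, 0.0]
force: [1.4, -0.7, -0.3]
width: 1.001
gripper_force: 0.0
```

```bash
python3 d.py 0.453 0.357 0.17 3.14
```

```text
t 2.27 pos [0.4414 0.1763 0.2129] delta [0.0573 0.1718 0.0429] [ 0.     0.001 -0.384] w 1.001 gf 0.0
```

{"name": "jog_arm", "arguments": {"motion": [[[0.057, 0.172, 0.043, 0, 0, -0.384, -1], [0.057, 0.172, 0.043, 0, 0, -0.384, -1], [0.057, 0.172, 0.043, 0, 0, -0.384, -1], [0.057, 0.172, 0.043, 0, 0, -0.384, -1], [0.057, 0.172, 0.043, 0, 0, -0.384, -1], [0.057, 0.172, 0.043, 0, 0, -0.384, -1], [0.057, 0.172, 0.043, 0, 0, -0.384, -1]]]}}

```text
clock: 2.85
position: [0.4535, 0.3563, 0.1691]
ee_rot: [-0.007, -3.14, -0.0]
force: [-0.1, -0.6, -0.3]
width: 0.999
gripper_force: 0.0
```

```bash
python3 - <<'E'
from h import *
c=camera_params("wrist");im=get_image("wrist");cv2.imwrite("pics/w1.png",im[:,:,::-1])
r=silhouettes("board_mid","wrist");print([(s["p"],np.round(s["pixel"]),s["mask"].sum()) for s in r])
m=r[0]["mask"].astype(float)
print(fit("board_mid",[(m,c)],[.453,.3575,0],True))
t=camera_params("top");print([ray(p,t,.008).round(4) for p in [(290,220.9),(360,224.1),(358.6,271.8),(287.7,268.2)]])
import d;d.delta(.453,.3575,.17,3.14)
E
```

```text
[(0.86, array([276., 188.]), np.int64(10363))]
(array([0.4531, 0.3578, 0.0099]), np.float64(0.026))
[array([ 0.4984, -0.0563,  0.008 ]), array([ 0.4885, -0.2351,  0.008 ]), array([ 0.3675, -0.2278,  0.008 ]), array([ 0.3786, -0.0488,  0.008 ])]
t 2.95 pos [0.4545 0.3541 0.1696] delta [ 0.0015  0.0034 -0.0004] [-0.001  0.    -0.006] w 1.001 gf 0.0
```

View pics/w1.png

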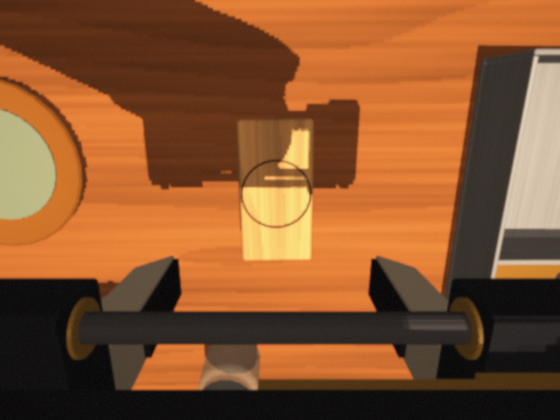

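The wrist picture shows the board at (276,190), between the fingers. I descend and grip it.

{"name": "jog_arm", "arguments": {"motion": [[[0.001, 0.002, 0.04, 0, 0, 0, -1], [0.001, 0.002, 0.08, 0, 0, 0, -1], [0.001, 0.002, 0.12, 0, 0, 0, -1], [0.001, 0.002, 0.145, 0, 0, 0, -1], [0.001, 0.002, 0.16, 0, 0, 0, -1], [0.001, 0.002, 0.165, 0, 0, 0, -1], [0.001, 0.002, 0.165, 0, 0, 0, -1], [0.001, 0.002, 0.165, 0, 0, 0, 0.5], [0.001, 0.002, 0.165, 0, 0, 0, 1], [0.001, 0.002, 0.165, 0, 0, 0, 1]]], "force": 30}}

```text
clock: 3.78
position: [0.4541, 0.3576, 0.0062]
ee_rot: [0.012, 3.14, 0.002]
force: [0.6, 0.2, -0.3]
width: 0.83
gripper_force: 0.0
```

{"name": "jog_arm", "arguments": {"motion": [[[0, 0, 0, 0, 0, 0, 1], [0, 0, 0, 0, 0, 0, 1], [0, 0, 0, 0, 0, 0, 1], [0, 0, 0, 0, 0, 0, 1]]]}}

```text
clock: 4.12
position: [0.4538, 0.3575, 0.0056]
ee_rot: [0.011, 3.14, 0.001]
force: [-0.6, -1.5, 7.1]
width: 0.715
gripper_force: 30.0
```

```bash
python3 d.py 0.4335 -0.142 0.13 1.5075
```

```text
t 4.12 pos [0.4538 0.3575 0.0056] delta [ 0.0166 -0.4995 -0.1247] [2.000e-03 1.000e-03 1.627e+00] w 0.715 gf 30.0
```

The opening of 66 mm matches the board. I lift it and carry it over.

{"name": "jog_arm", "arguments": {"motion": [[[0, 0, -0.04, 0, 0, 0, 1], [0, 0, -0.08, 0, 0, 0, 1], [0, 0, -0.12, 0, 0, 0, 1], [0.017, -0.25, -0.125, 0, 0, 1.2, 1], [0.017, -0.25, -0.125, 0, 0, 1.2, 1], [0.017, -0.25, -0.125, 0, 0, 1.2, 1], [0.017, -0.25, -0.125, 0, 0, 1.2, 1], [0.017, -0.25, -0.125, 0, 0, 1.2, 1], [0.017, -0.25, -0.125, 0, 0, 1.2, 1], [0.017, -0.25, -0.125, 0, 0, 1.2, 1]]]}}

```text
clock: 4.95
position: [0.4333, 0.0975, 0.129]
ee_rot: [1.364, 2.83, -0.01]
force: [-0.2, -1.2, -0.8]
width: 0.717
gripper_force: 29.9
```

```bash
python3 d.py 0.4335 -0.142 0.13 1.5075
```

```text
t 4.95 pos [0.4333 0.0975 0.129 ] delta [-0.1874 -0.149   0.0004] [-0.004  0.005  0.736] w 0.717 gf 29.9
```

{"name": "jog_arm", "arguments": {"motion": [[[-0.187, -0.149, 0, 0, 0, 0.74, 1], [-0.187, -0.149, 0, 0, 0, 0.74, 1], [-0.187, -0.149, 0, 0, 0, 0.74, 1], [-0.187, -0.149, 0, 0, 0, 0.74, 1], [-0.187, -0.149, 0, 0, 0, 0.74, 1], [-0.187, -0.149, 0, 0, 0, 0.74, 1], [-0.187, -0.149, 0, 0, 0, 0.74, 1], [-0.187, -0.149, 0, 0, 0, 0.74, 1], [-0.187, -0.149, 0, 0, 0, 0.74, 1]]]}}

```text
clock: 5.7
position: [0.4384, -0.131, 0.1297]
ee_rot: [-2.275, -2.166, -0.001]
force: [0.2, -0.5, -1.0]
width: 0.715
gripper_force: 30.0
```

```bash
python3 d.py 0.4335 -0.142 0.014 1.5075
```

```text
t 5.7 pos [ 0.4384 -0.131   0.1297] delta [-0.0113 -0.0043  0.1157] [ 0.    -0.     0.014] w 0.715 gf 30.0
```

{"name": "jog_arm", "arguments": {"motion": [[[0, 0, 0.05, 0, 0, 0, 1], [0, 0, 0.08, 0, 0, 0, 1], [0, 0, 0.08, 0, 0, 0, 1], [0, 0, 0.08, 0, 0, 0, 1]]]}}

```text
clock: 6.03
position: [0.437, -0.1298, 0.0489]
ee_rot: [-2.27, -2.165, 0.003]
force: [-0.5, 0.1, -0.4]
width: 0.714
gripper_force: 30.0
```

```bash
python3 d.py 0.4335 -0.142 0.014 1.5075
```

```text
t 6.03 pos [ 0.437  -0.1298  0.0489] delta [-0.0124 -0.0027  0.0349] [-0.005 -0.002  0.016] w 0.714 gf 30.0
```

{"name": "jog_arm", "arguments": {"motion": [[[-0.012, -0.003, 0.015, 0.003, 0, 0.016, 1], [-0.012, -0.003, 0.025, 0.003, 0, 0.016, 1], [-0.012, -0.003, 0.03, 0.003, 0, 0.016, 1], [-0.012, -0.003, 0.033, 0.003, 0, 0.016, 1], [-0.012, -0.003, 0.0345, 0, 0, 0.016, 1], [-0.012, -0.003, 0.0345, 0, 0, 0.016, 1], [-0.012, -0.003, 0.0345, 0, 0, 0.016, 1]]]}}

```text
clock: 6.62
position: [0.4351, -0.1434, 0.0157]
ee_rot: [2.294, 2.146, 0.001]
force: [1.2, 1.2, -0.9]
width: 0.712
gripper_force: 30.0
```

```bash
python3 d.py 0.4335 -0.142 0.0135 1.5075
```

```text
t 6.62 pos [ 0.4351 -0.1434  0.0157] delta [ 0.0013 -0.0017  0.0022] [ 0.001  0.    -0.003] w 0.712 gf 30.0
```

{"name": "jog_arm", "arguments": {"motion": [[[0.001, -0.002, 0.001, 0, 0, 0, 1], [0.001, -0.002, 0.002, 0, 0, 0, 1], [0.001, -0.002, 0.002, 0, 0, 0, 0], [0.001, -0.002, 0.002, 0, 0, 0, -1], [0.001, -0.002, 0.002, 0, 0, 0, -1], [0.001, -0.002, 0.002, 0, 0, 0, -1], [0.001, -0.002, -0.038, 0, 0, 0, -1], [0.001, -0.002, -0.08, 0, 0, 0, -1], [0.001, -0.002, -0.12, 0, 0, 0, -1], [0.001, -0.002, -0.16, 0, 0, 0, -1]]]}}

```text
clock: 7.45
position: [0.4324, -0.1421, 0.177]
ee_rot: [-2.294, -2.146, -0.0]
force: [1.0, -0.9, -0.5]
width: 0.998
gripper_force: 0.0
```

{"name": "jog_arm", "arguments": {"motion": [[[0, 0, 0, 0, 0, 0, -1], [0, 0, 0, 0, 0, 0, -1], [0, 0, 0, 0, 0, 0, -1]]]}}

```text
clock: 7.7
position: [0.4325, -0.1427, 0.175]
ee_rot: [2.295, 2.145, -0.0]
force: [-0.8, 0.2, -0.1]
width: 1.002
gripper_force: 0.0
```

```bash
python3 - <<'E'
from h import *
c=camera_params("wrist");im=get_image("wrist");cv2.imwrite("pics/w2.png",im[:,:,::-1])
for cam in("wrist","top","side"):
    if cam!="wrist": get_image(cam)
    c=camera_params(cam);r=silhouettes("board_mid",cam)
    print(cam,[(s["p"],np.round(s["pixel"]),s["mask"].sum()) for s in r][:2])
    if r: print(fit("board_mid",[(r[0]["mask"].astype(float),c)],[.4335,-.142,1.51],True,z=.008))
import d;d.delta(.6276,.0625,.2,1.57)
E
```

```text
wrist [(0.63, array([275., 185.]), np.int64(10457))]
(array([ 0.4321, -0.1413,  1.5207]), np.float64(0.035))
top [(0.58, array([311., 247.]), np.int64(634))]
(array([ 0.433 , -0.1304,  1.4462]), np.float64(0.568))
side [(0.83, array([325., 216.]), np.int64(723))]
(array([ 0.4319, -0.1419,  1.5206]), np.float64(0.077))
t 8.0 pos [ 0.4323 -0.1423  0.1742] delta [ 0.2174  0.1811 -0.026 ] [-0.002 -0.001 -0.066] w 1.0 gf 0.0
```

View pics/w2.png

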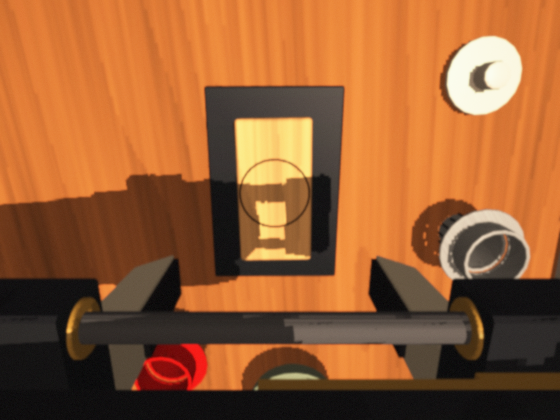

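The board lies centred on the slate, with the ring at (275,192) inside the dark rectangle and fitted at (0.432,-0.1415). Next is the cup.

{"name": "jog_arm", "arguments": {"motion": [[[0.217, 0.181, 0.0, 0, 0, -0.066, -1], [0.217, 0.181, 0.0, 0, 0, -0.066, -1], [0.217, 0.181, 0.0, 0, 0, -0.066, -1], [0.217, 0.181, 0.0, 0, 0, -0.066, -1], [0.217, 0.181, 0.0, 0, 0, -0.066, -1], [0.217, 0.181, 0.0, 0, 0, -0.066, -1], [0.217, 0.181, 0.0, 0, 0, -0.066, -1], [0.217, 0.181, 0.0, 0, 0, -0.066, -1], [0.217, 0.181, 0.0, 0, 0, -0.066, -1], [0.217, 0.181, 0.0, 0, 0, -0.066, -1]]]}}

```text
clock: 8.83
position: [0.6274, 0.0615, 0.1741]
ee_rot: [-2.222, -2.22, 0.003]
force: [-0.3, -0.6, 1.2]
width: 1.002
gripper_force: 0.0
```

```bash
python3 - <<'E'
from h import *
c=camera_params("wrist");im=get_image("wrist");cv2.imwrite("pics/w3.png",im[:,:,::-1])
r=silhouettes("cup_mid","wrist");print([(s["p"],np.round(s["pixel"]),s["mask"].sum()) for s in r])
for s in r[:2]: print(fit("cup_mid",[(s["mask"].astype(float),c)],[.6276,.0625]))
import d;d.delta(.6276,.0625,.03,1.57)
E
```

```text
[(0.97, array([390.,  63.]), np.int64(9006)), (0.56, array([275., 204.]), np.int64(6217))]
(array([0.6276, 0.0625]), np.float64(1.0))
(array([0.6273, 0.0635]), np.float64(0.03))
t 8.93 pos [0.6273 0.0604 0.1747] delta [0.0023 0.0004 0.1447] [-0.001  0.001 -0.002] w 0.998 gf 0.0
```

View pics/w3.png

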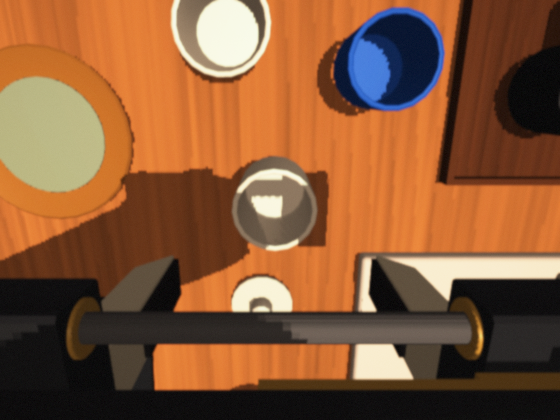

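The white cup is at (275,204), between the fingers. The blue look-alike is at (395,60) and well clear. I grasp the cup.

{"name": "jog_arm", "arguments": {"motion": [[[0.0025, 0, 0.04, 0, 0, 0, -1], [0.0025, 0, 0.08, 0, 0, 0, -1], [0.0025, 0, 0.12, 0, 0, 0, -1], [0.0025, 0, 0.14, 0, 0, 0, -1], [0.0025, 0, 0.145, 0, 0, 0, -1], [0.0025, 0, 0.145, 0, 0, 0, -1], [0.0025, 0, 0.145, 0, 0, 0, 1], [0.0025, 0, 0.145, 0, 0, 0, 1], [0.0025, 0, 0.145, 0, 0, 0, 1], [0.0025, 0, 0.145, 0, 0, 0, 1]]], "force": 25}}

```text
clock: 9.77
position: [0.629, 0.0645, 0.0317]
ee_rot: [2.222, 2.219, 0.003]
force: [0.4, -0.9, -0.2]
width: 0.761
gripper_force: 0.0
```

{"name": "jog_arm", "arguments": {"motion": [[[0, 0, 0, 0, 0, 0, 1], [0, 0, 0, 0, 0, 0, 1], [0, 0, 0, 0, 0, 0, 1]]]}}

```text
clock: 10.02
position: [0.6283, 0.0645, 0.0311]
ee_rot: [2.222, 2.22, 0.001]
force: [-2.6, -0.5, 6.4]
width: 0.676
gripper_force: 25.0
```

```bash
python3 d.py 0.432 -0.1415 0.16 1.57
```

```text
t 10.02 pos [0.6283 0.0645 0.0311] delta [-0.2062 -0.196  -0.129 ] [ 0.001  0.    -0.   ] w 0.676 gf 25.0
```

{"name": "jog_arm", "arguments": {"motion": [[[0, 0, -0.04, 0, 0, 0, 1], [0, 0, -0.08, 0, 0, 0, 1], [0, 0, -0.12, 0, 0, 0, 1], [-0.205, -0.196, -0.12, 0, 0, 0, 1], [-0.205, -0.196, -0.12, 0, 0, 0, 1], [-0.205, -0.196, -0.12, 0, 0, 0, 1], [-0.205, -0.196, -0.12, 0, 0, 0, 1], [-0.205, -0.196, -0.12, 0, 0, 0, 1], [-0.205, -0.196, -0.12, 0, 0, 0, 1], [-0.205, -0.196, -0.12, 0, 0, 0, 1]]]}}

```text
clock: 10.85
position: [0.4289, -0.1425, 0.15]
ee_rot: [-2.224, -2.219, 0.003]
force: [0.4, -1.5, -1.4]
width: 0.679
gripper_force: 25.0
```

{"name": "jog_arm", "arguments": {"motion": [[[0, 0, 0, 0, 0, 0, 1], [0, 0, 0, 0, 0, 0, 1], [0, 0, 0, 0, 0, 0, 1]]]}}

```text
clock: 11.1
position: [0.4322, -0.1402, 0.1504]
ee_rot: [2.223, 2.219, 0.001]
force: [-0.5, 0.0, -2.4]
width: 0.681
gripper_force: 25.0
```

```bash
python3 d.py 0.432 -0.140 0.0535 1.57
```

```text
t 11.1 pos [ 0.4322 -0.1402  0.1504] delta [ 0.0002 -0.0003  0.0969] [ 0.001 -0.    -0.001] w 0.681 gf 25.0
```

{"name": "jog_arm", "arguments": {"motion": [[[0, 0, 0.03, 0, 0, 0, 1], [0, 0, 0.06, 0, 0, 0, 1], [0, 0, 0.08, 0, 0, 0, 1], [0, 0, 0.088, 0, 0, 0, 1], [0, 0, 0.092, 0, 0, 0, 1], [0, 0, 0.095, 0, 0, 0, 1], [0, 0, 0.096, 0, 0, 0, 1], [0, 0, 0.0965, 0, 0, 0, 1], [0, 0, 0.0965, 0, 0, 0, 1]]]}}

```text
clock: 11.85
position: [0.4325, -0.1405, 0.0544]
ee_rot: [2.222, 2.219, 0.001]
force: [-0.4, 0.4, -2.7]
width: 0.68
gripper_force: 25.0
```

```bash
python3 d.py 0.432 -0.140 0.053 1.57; python3 -c "
from cell import *;print(observe()['force'])"
```

```text
t 11.85 pos [ 0.4325 -0.1405  0.0544] delta [ 0.0005 -0.0005  0.0014] [ 0.001  0.001 -0.   ] w 0.68 gf 25.0
[-0.42604308  0.44413135 -2.6951702 ]
```

{"name": "jog_arm", "arguments": {"motion": [[[0, 0, 0.0007, 0, 0, 0, 1], [0, 0, 0.0014, 0, 0, 0, 1], [0, 0, 0.002, 0, 0, 0, 1], [0, 0, 0.002, 0, 0, 0, 1]]]}}

```text
clock: 12.18
position: [0.4323, -0.1407, 0.053]
ee_rot: [2.222, 2.219, -0.0]
force: [-4.2, 1.0, 18.1]
width: 0.678
gripper_force: 25.0
```

{"name": "jog_arm", "arguments": {"motion": [[[0, 0, -0.0005, 0, 0, 0, 1], [0, 0, -0.0008, 0, 0, 0, 0.2], [0, 0, -0.0008, 0, 0, 0, -0.3], [0, 0, -0.0008, 0, 0, 0, -1], [0, 0, -0.0008, 0, 0, 0, -1], [0, 0, -0.0008, 0, 0, 0, -1], [0, 0, -0.04, 0, 0, 0, -1], [0, 0, -0.08, 0, 0, 0, -1], [0, 0, -0.12, 0, 0, 0, -1], [0, 0, -0.15, 0, 0, 0, -1]]]}}

```text
clock: 13.02
position: [0.4322, -0.1401, 0.2045]
ee_rot: [2.221, 2.22, 0.002]
force: [0.5, -0.5, -0.7]
width: 1.002
gripper_force: 0.0
```

{"name": "jog_arm", "arguments": {"motion": [[[0, 0, 0, 0, 0, 0, -1], [0, 0, 0, 0, 0, 0, -1], [0, 0, 0, 0, 0, 0, -1]]]}}

```text
clock: 13.27
position: [0.4313, -0.1405, 0.2011]
ee_rot: [-2.223, -2.22, 0.001]
force: [-0.2, -0.3, -1.1]
width: 0.998
gripper_force: 0.0
```

```bash
python3 - <<'E'
from h import *
c=camera_params("wrist");im=get_image("wrist");cv2.imwrite("pics/w4.png",im[:,:,::-1])
r=silhouettes("cup_mid","wrist");print([(s["p"],np.round(s["pixel"]),s["mask"].sum()) for s in r])
for s in r[:2]: print(fit("cup_mid",[(s["mask"].astype(float),c)],[.432,-.1415],z=.022))
get_image("side");c=camera_params("side");r=silhouettes("cup_mid","side");print([(s["p"],np.round(s["pixel"]),s["mask"].sum()) for s in r])
for s in r[:2]: print(fit("cup_mid",[(s["mask"].astype(float),c)],[.432,-.1415],z=.022))
import d;d.delta(.607,-.1965,.2,1.57)
E
```

```text
[(0.84, array([276., 205.]), np.int64(6067))]
(array([ 0.4326, -0.1413]), np.float64(0.022))
[(0.66, array([330., 201.]), np.int64(643)), (0.62, array([184., 223.]), np.int64(723))]
(array([ 0.4311, -0.1417]), np.float64(0.056))
(array([ 0.432 , -0.1415]), np.float64(1.0))
t 13.47 pos [ 0.431  -0.1402  0.2004] delta [-0.0561  0.176  -0.    ] [-0.002 -0.001 -0.   ] w 1.001 gf 0.0
```

View pics/w4.png

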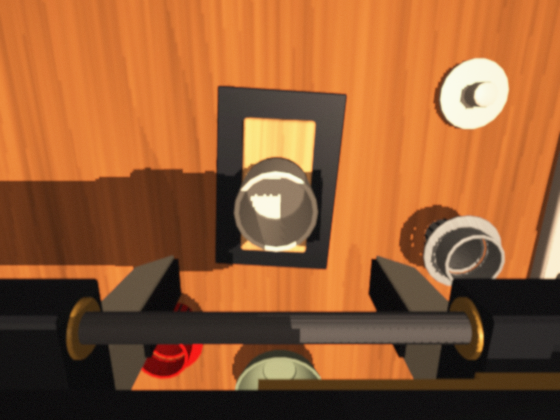

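The cup stands on the board ring at (276,205), fitted at (0.432,-0.1415). Next is the steel strainer, seen at (463,250).

{"name": "jog_arm", "arguments": {"motion": [[[-0.056, 0.176, 0, 0, 0, 0, -1], [-0.056, 0.176, 0, 0, 0, 0, -1], [-0.056, 0.176, 0, 0, 0, 0, -1], [-0.056, 0.176, 0, 0, 0, 0, -1], [-0.056, 0.176, 0, 0, 0, 0, -1], [-0.056, 0.176, 0, 0, 0, 0, -1], [-0.056, 0.176, 0, 0, 0, 0, -1], [-0.056, 0.176, 0, 0, 0, 0, -1]]]}}

```text
clock: 14.13
position: [0.6067, -0.196, 0.2005]
ee_rot: [-2.22, -2.219, 0.002]
force: [-0.2, 1.0, -0.5]
width: 1.003
gripper_force: 0.0
```

```bash
python3 - <<'E'
from h import *
c=camera_params("wrist");im=get_image("wrist");cv2.imwrite("pics/w5.png",im[:,:,::-1])
r=silhouettes("strainer_mid","wrist");print([(s["p"],np.round(s["pixel"]),s["mask"].sum()) for s in r])
for s in r[:3]: print(fit("strainer_mid",[(s["mask"].astype(float),c)],[.607,-.1965]))
import d;d.delta(.607,-.1965,.051,1.57)
E
```

```text
[(0.82, array([276., 193.]), np.int64(4944)), (0.78, array([231., 377.]), np.int64(1260))]
(array([ 0.6067, -0.1961]), np.float64(0.027))
(array([ 0.607 , -0.1965]), np.float64(1.0))
t 14.23 pos [ 0.6066 -0.1962  0.2014] delta [-0.0003  0.0005  0.1504] [-0.001 -0.     0.   ] w 0.997 gf 0.0
```

View pics/w5.png

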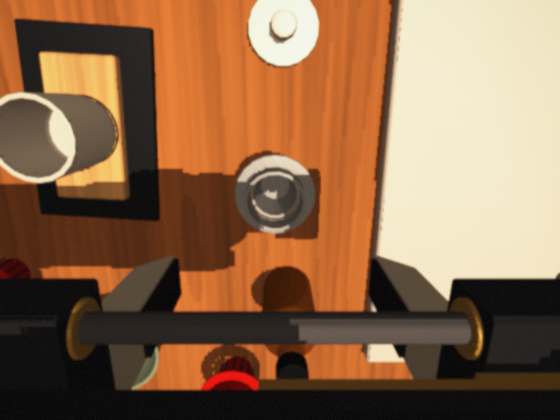

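The steel strainer is at (276,193), and the red one at (231,380) is not the target. I grip the collar.

{"name": "jog_arm", "arguments": {"motion": [[[0, 0, 0.04, 0, 0, 0, -1], [0, 0, 0.08, 0, 0, 0, -1], [0, 0, 0.12, 0, 0, 0, -1], [0, 0, 0.14, 0, 0, 0, -1], [0, 0, 0.148, 0, 0, 0, -1], [0, 0, 0.15, 0, 0, 0, -1], [0, 0, 0.15, 0, 0, 0, -1], [0, 0, 0.15, 0, 0, 0, 1], [0, 0, 0.15, 0, 0, 0, 1], [0, 0, 0.15, 0, 0, 0, 1]]], "force": 20}}

```text
clock: 15.07
position: [0.6087, -0.1968, 0.0534]
ee_rot: [2.221, 2.218, 0.002]
force: [0.1, -0.3, 0.7]
width: 0.834
gripper_force: 0.0
```

{"name": "jog_arm", "arguments": {"motion": [[[0, 0, 0, 0, 0, 0, 1], [0, 0, 0, 0, 0, 0, 1], [0, 0, 0, 0, 0, 0, 1], [0, 0, 0, 0, 0, 0, 1]]]}}

```text
clock: 15.4
position: [0.6077, -0.1967, 0.0518]
ee_rot: [2.223, 2.22, -0.0]
force: [-0.6, 0.2, 1.7]
width: 0.566
gripper_force: 20.0
```

```bash
python3 d.py 0.432 -0.1415 0.19 1.57
```

```text
t 15.4 pos [ 0.6077 -0.1967  0.0518] delta [ 0.0549 -0.1758 -0.1382] [ 0.  0. -0.] w 0.566 gf 20.0
```

{"name": "jog_arm", "arguments": {"motion": [[[0, 0, -0.04, 0, 0, 0, 1], [0, 0, -0.08, 0, 0, 0, 1], [0, 0, -0.12, 0, 0, 0, 1], [0, 0, -0.14, 0, 0, 0, 1], [0.055, -0.176, -0.14, 0, 0, 0, 1], [0.055, -0.176, -0.14, 0, 0, 0, 1], [0.055, -0.176, -0.14, 0, 0, 0, 1], [0.055, -0.176, -0.14, 0, 0, 0, 1], [0.055, -0.176, -0.14, 0, 0, 0, 1], [0.055, -0.176, -0.14, 0, 0, 0, 1]]]}}

```text
clock: 16.23
position: [0.4271, -0.1403, 0.1915]
ee_rot: [-2.221, -2.22, 0.005]
force: [-0.1, 0.6, -1.0]
width: 0.565
gripper_force: 20.0
```

{"name": "jog_arm", "arguments": {"motion": [[[0, 0, 0, 0, 0, 0, 1], [0, 0, 0, 0, 0, 0, 1], [0, 0, 0, 0, 0, 0, 1]]]}}

```text
clock: 16.48
position: [0.433, -0.1417, 0.1918]
ee_rot: [2.223, 2.22, 0.001]
force: [0.4, 0.1, -2.1]
width: 0.565
gripper_force: 20.0
```

```bash
python3 - <<'E'
from h import *
import d;d.delta(.432,-.1415,.104,1.57)
# relative check of strainer axis vs cup in side view
im=get_image("side");c=camera_params("side")
r=silhouettes("strainer_mid","side");print([(s["p"],np.round(s["pixel"]),s["mask"].sum()) for s in r])
s=min(r,key=lambda s:np.hypot(*(np.array(s["pixel"])-[330,170])))
print(fit("strainer_mid",[(s["mask"].astype(float),c)],[.432,-.1415],z=.192-.0518))
cv2.imwrite("pics/s6.png",cv2.resize(im[110:270,230:430],None,fx=3,fy=3)[:,:,::-1])
E
```

```text
t 16.48 pos [ 0.433  -0.1417  0.1918] delta [ 0.0002 -0.001   0.0878] [ 0.001 -0.    -0.   ] w 0.565 gf 20.0
[(0.82, array([336., 165.]), np.int64(507)), (0.75, array([386., 196.]), np.int64(413)), (0.53, array([326., 226.]), np.int64(858)), (0.48, array([335., 152.]), np.int64(59))]
(array([ 0.4309, -0.139 ]), np.float64(0.127))
```

View pics/s6.png

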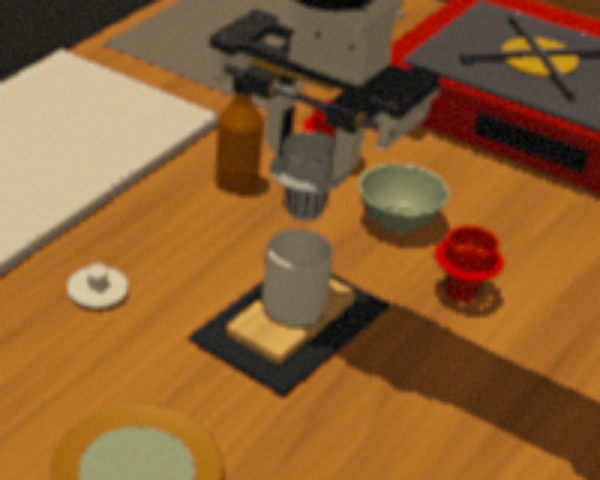

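The strainer hangs vertically over the cup (basket at (305,200), cup at (298,275) in the crop). I lower it.

{"name": "jog_arm", "arguments": {"motion": [[[0, -0.001, 0.03, 0, 0, 0, 1], [0, -0.001, 0.05, 0, 0, 0, 1], [0, -0.001, 0.065, 0, 0, 0, 1], [0, -0.001, 0.075, 0, 0, 0, 1], [0, -0.001, 0.081, 0, 0, 0, 1], [0, -0.001, 0.084, 0, 0, 0, 1], [0, -0.001, 0.086, 0, 0, 0, 1], [0, -0.001, 0.087, 0, 0, 0, 1], [0, -0.001, 0.087, 0, 0, 0, 1], [0, -0.001, 0.087, 0, 0, 0, 1]]]}}

```text
clock: 17.42
position: [0.4312, -0.1415, 0.1052]
ee_rot: [2.222, 2.219, 0.001]
force: [0.0, 0.2, -1.7]
width: 0.563
gripper_force: 20.0
```

{"name": "jog_arm", "arguments": {"motion": [[[0, 0, 0.0007, 0, 0, 0, 1], [0, 0, 0.0012, 0, 0, 0, 1], [0, 0, 0.0012, 0, 0, 0, 1]]]}}

```text
clock: 17.67
position: [0.4312, -0.1415, 0.1039]
ee_rot: [2.222, 2.219, 0.001]
force: [-0.6, 0.9, 2.7]
width: 0.565
gripper_force: 20.0
```

{"name": "jog_arm", "arguments": {"motion": [[[0, 0, 0, 0, 0, 0, 0], [0, 0, 0, 0, 0, 0, -0.5], [0, 0, 0, 0, 0, 0, -1], [0, 0, 0, 0, 0, 0, -1], [0, 0, 0, 0, 0, 0, -1], [0, 0, -0.03, 0, 0, 0, -1], [0, 0, -0.07, 0, 0, 0, -1], [0, 0, -0.11, 0, 0, 0, -1], [0, 0, -0.14, 0, 0, 0, -1], [0, 0, -0.14, 0, 0, 0, -1]]]}}

```text
clock: 18.5
position: [0.4338, -0.1417, 0.2492]
ee_rot: [2.217, 2.215, 0.006]
force: [0.7, -0.0, -0.0]
width: 0.998
gripper_force: 0.0
```

{"name": "jog_arm", "arguments": {"motion": [[[0, 0, 0, 0, 0, 0, -1], [0, 0, 0, 0, 0, 0, -1]]]}}

```text
clock: 18.67
position: [0.4303, -0.1415, 0.2429]
ee_rot: [-2.223, -2.22, 0.001]
force: [-0.1, -0.2, -0.5]
width: 0.999
gripper_force: 0.0
```

```bash
python3 - <<'E'
from h import *
c=camera_params("wrist");im=get_image("wrist");cv2.imwrite("pics/w7.png",im[:,:,::-1])
r=silhouettes("strainer_mid","wrist");print([(s["p"],np.round(s["pixel"]),s["mask"].sum()) for s in r])
M["strainer_mid"]=M["strainer_mid"][1:]
s=min(r,key=lambda s:np.hypot(*(np.array(s["pixel"])-[276,195])))
for z in(.052,.056): print(z,fit("strainer_mid",[(s["mask"].astype(float),c)],[.432,-.1415],z=z))
import d;d.delta(.6156,-.056,.2,1.57)
E
```

```text
[(0.88, array([276., 195.]), np.int64(5146)), (0.73, array([192., 303.]), np.int64(675)), (0.61, array([370., 374.]), np.int64(220)), (0.18, array([280., 137.]), np.int64(2668))]
0.052 (array([ 0.4308, -0.1413]), np.float64(0.043))
0.056 (array([ 0.4312, -0.1406]), np.float64(0.066))
t 18.77 pos [ 0.4298 -0.1413  0.2421] delta [0.0855 0.1858 0.0417] [-0.002 -0.001 -0.   ] w 0.997 gf 0.0
```

View pics/w7.png

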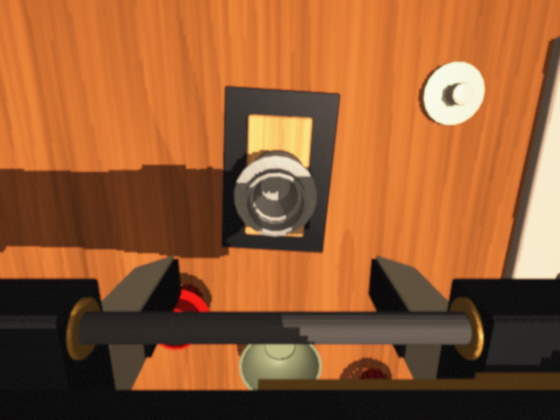

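The strainer is seated level at (276,195), fitted at (0.431,-0.1413). Next is the lid.

{"name": "jog_arm", "arguments": {"motion": [[[0.0855, 0.186, 0.06, 0, 0, 0, -1], [0.0855, 0.186, 0.06, 0, 0, 0, -1], [0.0855, 0.186, 0.06, 0, 0, 0, -1], [0.0855, 0.186, 0.06, 0, 0, 0, -1], [0.0855, 0.186, 0.06, 0, 0, 0, -1], [0.0855, 0.186, 0.06, 0, 0, 0, -1], [0.0855, 0.186, 0.06, 0, 0, 0, -1], [0.0855, 0.186, 0.06, 0, 0, 0, -1], [0.0855, 0.186, 0.06, 0, 0, 0, -1], [0.0855, 0.186, 0.06, 0, 0, 0, -1]]]}}

```text
clock: 19.6
position: [0.6159, -0.0573, 0.1838]
ee_rot: [2.224, 2.218, -0.001]
force: [-0.9, -0.4, -0.2]
width: 1.004
gripper_force: 0.0
```

```bash
python3 - <<'E'
from h import *
c=camera_params("wrist");im=get_image("wrist")
r=silhouettes("lid_mid","wrist");print([(s["p"],np.round(s["pixel"]),s["mask"].sum()) for s in r])
for s in r[:2]: print(fit("lid_mid",[(s["mask"].astype(float),c)],[.6156,-.056]))
import d;d.delta(.6156,-.056,.014,1.57)
E
```

```text
[(0.79, array([271., 190.]), np.int64(3291))]
(array([ 0.6141, -0.0558]), np.float64(0.036))
t 19.7 pos [ 0.6163 -0.0572  0.1842] delta [ 0.0013 -0.0008  0.1702] [ 0.001  0.001 -0.002] w 0.998 gf 0.0
```

{"name": "jog_arm", "arguments": {"motion": [[[0.0014, -0.002, 0.04, 0, 0, 0, -0.5], [0.0014, -0.002, 0.08, 0, 0, 0, -0.2], [0.0014, -0.002, 0.12, 0, 0, 0, 0], [0.0014, -0.002, 0.15, 0, 0, 0, 0], [0.0014, -0.002, 0.163, 0, 0, 0, 0], [0.0014, -0.002, 0.168, 0, 0, 0, 0], [0.0014, -0.002, 0.17, 0, 0, 0, 0], [0.0014, -0.002, 0.17, 0, 0, 0, 0], [0.0014, -0.002, 0.17, 0, 0, 0, 1], [0.0014, -0.002, 0.17, 0, 0, 0, 1]]], "force": 20}}

```text
clock: 20.53
position: [0.6162, -0.0547, 0.0153]
ee_rot: [2.221, 2.218, 0.003]
force: [0.1, -0.2, 0.0]
width: 0.403
gripper_force: 0.0
```

{"name": "jog_arm", "arguments": {"motion": [[[0, 0, 0, 0, 0, 0, 1], [0, 0, 0, 0, 0, 0, 1], [0, 0, 0, 0, 0, 0, 1], [0, 0, 0, 0, 0, 0, 1]]]}}

```text
clock: 20.87
position: [0.6153, -0.0548, 0.0142]
ee_rot: [2.222, 2.22, 0.001]
force: [-1.1, -0.3, 7.0]
width: 0.232
gripper_force: 20.0
```

```bash
python3 d.py 0.431 -0.1413 0.2 1.57
```

```text
t 20.87 pos [ 0.6153 -0.0548  0.0142] delta [-0.0868 -0.184  -0.186 ] [ 0.001  0.    -0.   ] w 0.232 gf 20.0
```

{"name": "jog_arm", "arguments": {"motion": [[[0, 0, -0.04, 0, 0, 0, 1], [0, 0, -0.08, 0, 0, 0, 1], [0, 0, -0.12, 0, 0, 0, 1], [0, 0, -0.15, 0, 0, 0, 1], [-0.086, -0.184, -0.15, 0, 0, 0, 1], [-0.086, -0.184, -0.15, 0, 0, 0, 1], [-0.086, -0.184, -0.15, 0, 0, 0, 1], [-0.086, -0.184, -0.15, 0, 0, 0, 1], [-0.086, -0.184, -0.15, 0, 0, 0, 1], [-0.086, -0.184, -0.15, 0, 0, 0, 1]]]}}

```text
clock: 21.7
position: [0.4232, -0.144, 0.1626]
ee_rot: [-2.226, -2.212, 0.01]
force: [-1.1, -0.4, -0.8]
width: 0.228
gripper_force: 20.0
```

{"name": "jog_arm", "arguments": {"motion": [[[0, 0, 0, 0, 0, 0, 1], [0, 0, 0, 0, 0, 0, 1], [0, 0, 0, 0, 0, 0, 1]]]}}

```text
clock: 21.95
position: [0.4319, -0.1399, 0.1637]
ee_rot: [2.221, 2.221, 0.002]
force: [0.1, 0.3, -1.1]
width: 0.23
gripper_force: 20.0
```

```bash
python3 - <<'E'
from h import *
import d;d.delta(.431,-.1405,.1305,1.57)
im=get_image("side");cv2.imwrite("pics/s8.png",cv2.resize(im[110:270,230:430],None,fx=3,fy=3)[:,:,::-1])
E
```

```text
t 21.95 pos [ 0.4319 -0.1399  0.1637] delta [-0.0006 -0.001   0.0332] [ 0.001 -0.     0.001] w 0.23 gf 20.0
```

View pics/s8.png

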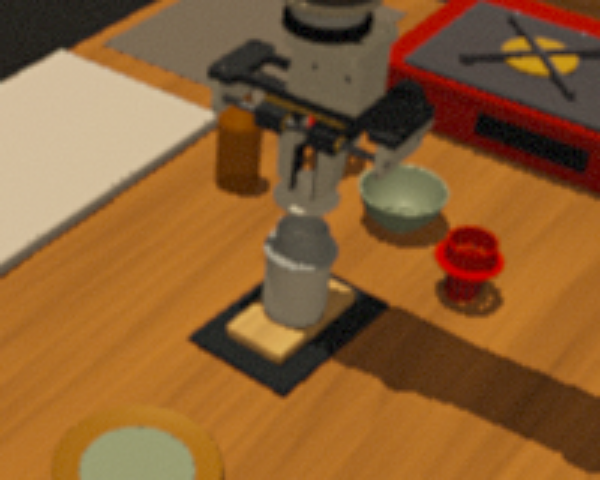

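The lid hangs level over the collar (disc near (305,195), collar at (308,225)). I lower it.

{"name": "jog_arm", "arguments": {"motion": [[[-0.0005, -0.0005, 0.012, 0, 0, 0, 1], [-0.0005, -0.0005, 0.02, 0, 0, 0, 1], [-0.0005, -0.0005, 0.025, 0, 0, 0, 1], [-0.0005, -0.0005, 0.028, 0, 0, 0, 1], [-0.0005, -0.0005, 0.03, 0, 0, 0, 1], [-0.0005, -0.0005, 0.0315, 0, 0, 0, 1], [-0.0005, -0.0005, 0.0325, 0, 0, 0, 1], [-0.0005, -0.0005, 0.0325, 0, 0, 0, 1], [-0.0005, -0.0005, 0.0325, 0, 0, 0, 1]]]}}

```text
clock: 22.75
position: [0.4304, -0.141, 0.1311]
ee_rot: [2.222, 2.22, 0.0]
force: [0.0, -0.1, 0.0]
width: 0.232
gripper_force: 20.0
```

{"name": "jog_arm", "arguments": {"motion": [[[0, 0, 0.0005, 0, 0, 0, 1], [0, 0, 0.001, 0, 0, 0, 1], [0, 0, 0.001, 0, 0, 0, 1]]]}}

```text
clock: 23.0
position: [0.4304, -0.1411, 0.1302]
ee_rot: [2.222, 2.22, 0.0]
force: [0.0, 0.2, 0.8]
width: 0.233
gripper_force: 20.0
```

{"name": "jog_arm", "arguments": {"motion": [[[0, 0, 0, 0, 0, 0, 0.4], [0, 0, 0, 0, 0, 0, 0], [0, 0, 0, 0, 0, 0, -0.5], [0, 0, 0, 0, 0, 0, -0.5], [0, 0, -0.02, 0, 0, 0, -0.5], [0, 0, -0.05, 0, 0, 0, -1], [0, 0, -0.08, 0, 0, 0, -1], [0, 0, -0.12, 0, 0, 0, -1], [0, 0, -0.12, 0, 0, 0, -1], [0, 0, -0.12, 0, 0, 0, -1]]]}}

```text
clock: 23.83
position: [0.4316, -0.1413, 0.2521]
ee_rot: [2.22, 2.217, 0.003]
force: [-0.7, -0.5, -0.2]
width: 0.902
gripper_force: 0.0
```

{"name": "jog_arm", "arguments": {"motion": [[[0, 0, 0, 0, 0, 0, -1], [0, 0, 0, 0, 0, 0, -1], [0, 0, 0, 0, 0, 0, -1], [0, 0, 0, 0, 0, 0, -1], [0, 0, 0, 0, 0, 0, -1], [0, 0, 0, 0, 0, 0, -1]]]}}

```text
clock: 24.33
position: [0.4301, -0.1409, 0.2495]
ee_rot: [-2.222, -2.22, 0.0]
force: [-1.0, 0.3, 0.5]
width: 1.0
gripper_force: 0.0
```

```bash
python3 - <<'E'
from h import *
c=camera_params("wrist");im=get_image("wrist")
r=silhouettes("lid_mid","wrist");print([(s["p"],np.round(s["pixel"]),s["mask"].sum()) for s in r])
for z in(.116,.12): print(z,fit("lid_mid",[(r[0]["mask"].astype(float),c)],[.431,-.1413],z=z))
s=get_image("side")[130:260,260:400]
cv2.imwrite("pics/f9.png",np.hstack([cv2.resize(im[80:300,180:380],(400,440)),cv2.resize(s,(400,440))])[:,:,::-1])
E
```

```text
[(0.95, array([273., 207.]), np.int64(4327))]
0.116 (array([ 0.4308, -0.142 ]), np.float64(0.046))
0.12 (array([ 0.4305, -0.1411]), np.float64(0.071))
```

View pics/f9.png

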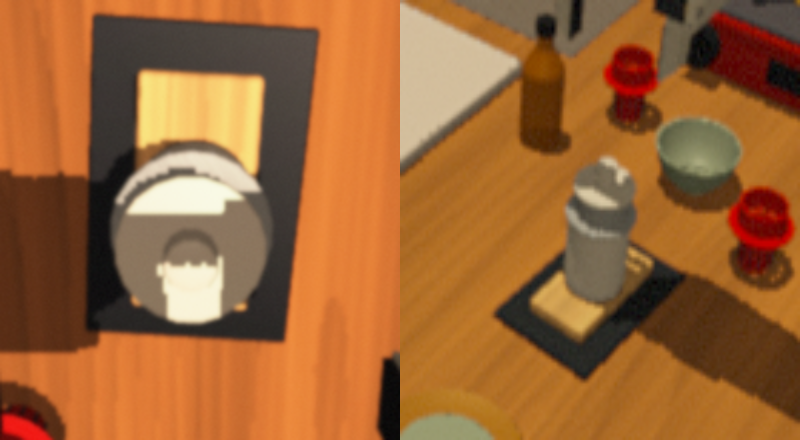

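The lid sits level on the collar, with the stack at (190,230) in the left half and (600,230) in the right half. The fit puts it within 1 mm of the strainer axis at the seated height. I hand it in.

```bash
python3 -c "
from cell import *
print(sign_off())"
```

```text
the job is handed in; nothing more can be done
None
```

The tea service is set up and handed in at about 24 s of the 122 s: the board lies on the slate with the cup, strainer and lid stacked on it, everything released. The last pictures showed the stack seated and level, but no verdict came back from the hand-in.

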